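# Unpin the calibration bar's case and take the bar out

### The job

The scanner is due for calibration, so get the ball bar out of its plywood case: draw the retaining pin out of the two staples and put it down on the desk, lift the lid off and lay it flat on the desk right way up, then lift the bar out and stand it on its two feet on the desk. Set the lid and the bar down gently rather than dropping them, put each thing on bare desk clear of the case and of each other, and do not push the other things on the desk about.

Things in the scene. Friction and masses are not known exactly. Their poses are not given: they have to be found in the camera images.
- case: Open-topped plywood case, fixed. Origin: centre of its underside on the desk, z up. 228 mm along own x, 96 mm along own y, rim 64 mm above desk, walls 6 mm, foam inner floor 12 mm above desk. On each long side (own x 62, y +56 and -56 mm) stands a fixed staple: upright inverted U of 6 mm rod, legs at own x 52 and 72 mm, top 92 mm above desk.
- lid: Loose plywood lid, 232 mm along own x, 98 mm along y, 8 mm thick, about 0.3 kg, on the case's rim, axes as the case's. Origin: centre of its underside. A slotted 3 mm hasp plate projects to own y +68 and -68 mm over each staple, with 2 mm play. The pin lies across it on the plates, through both staples. With the pin out the lid lifts straight up and clears the staples after 25 mm.
- lid_handle (a point): Middle of the lid's dark bow handle: bar 12 mm round along the lid's own x, straight for 60 mm, its axis 46 mm above the lid's underside. Axes are the lid's.
- pin: Loose retaining pin, 186 mm long, about 0.08 kg. Origin: on the shank's axis at its shoulder. The 8 mm steel shank runs 142 mm along own +y through both staples (about 3 mm play); a 16 mm collar and a black flat grip lie on the own -y side, outside the case. At the start its axes are the case's within 0.02 rad. It slides freely along own -y and is clear of both staples after about 145 mm.
- pin_grip (a point): Centre of the pin's black flat grip: 12 mm thick along own x, 40 mm along own y, 30 mm high along own z; it hangs free in the air beside the case, its centre 7 mm below and 24 mm behind the pin's origin. Axes are the pin's.
- pin_tip (a point): Tip of the pin's shank, 142 mm from the shoulder.
- pin_mid (a point): Point on the shank's axis, 60 mm from the shoulder.
- ball_bar: Calibration ball bar in the case: black rod with a white 32 mm ball and a black round foot at each end, 202 mm along own y, 48 mm high, about 0.21 kg. Origin: at mid length, level with the undersides of its feet; z up. It stands on the foam floor 12 mm above the desk, lengthwise in the case, its feet in a groove 37 mm wide and 6 mm deep; it lifts straight out.
- bar_rod (a point): Middle of the ball bar's rod: 10 mm round, along the bar's own y, 32 mm above its feet (at the start 20 mm below the case's rim). Axes are the bar's.
- glue_stick: a bystander: short yellow and red glue stick, 24x95x24 mm, lying down. Origin: centre of its underside.
- scale_bar: a bystander: flat black-and-white photo scale bar, 22x200x8 mm. Origin: centre of its underside.
- mouse: a bystander: black computer mouse, 117x58x37 mm. Origin: centre of its underside.
- case_seat (a point): Centre of the case's mouth at rim level, 64 mm above the desk: where the lid's origin lies when the lid is on. Desk always left bare (world x, y in mm): to the left of the case x 370 to 600, y 315 to 470; to its right x 365 to 635, y -310 to -115.

How it is judged:
On the way, in this order (a step that is already met when the one before it is completed fails the run):
1. the pin is drawn clear of both staples while the lid still lies on the case (y of pin_tip in the frame of case below -0.062 m and distance between lid and case_seat below 0.02 m), for 0.1 s.
2. the lid has been lifted off and lies flat, right way up, on the desk, the bar still in the case (height (world z) of lid below 0.008 m and angle between lid's own z axis and vertical below 0.06 rad and distance between ball_bar and case below 0.04 m), for 0.2 s.
At the end, for the whole second after the job is handed in: Bar upright on its feet on the desk (within 6 mm, 0.1 rad); lid flat, right way up on the desk (within 8 mm, 0.06 rad); pin lying on the desk (mid shank below 25 mm); all three at rest, not touching one another or the case (height (world z) of ball_bar below 0.006 m and angle between ball_bar's own z axis and vertical below 0.1 rad and linear speed of each of ball_bar, lid, pin below 0.03 m/s and height (world z) of lid below 0.008 m and angle between lid's own z axis and vertical below 0.06 rad and height (world z) of pin_mid below 0.025 m and contact force between pin and lid below 0.05 N and contact force between each of pin, lid, ball_bar and case below 0.05 N and contact force between each of pin, lid and ball_bar below 0.05 N).
It fails at once if the ball bar is dropped (falls faster than 0.6 m/s with no finger on it) (contact force between the fingers and ball_bar below 0.1 N and linear speed of ball_bar above 0.6 m/s).
It fails at once if the lid is dropped (falls faster than 0.6 m/s with no finger on it) (contact force between the fingers and lid below 0.1 N and linear speed of lid above 0.6 m/s).
It fails at once if another thing on the desk is pushed more than 30 mm from its place (distance of any of glue_stick, scale_bar, mouse from where it was at the start of the episode above 0.03 m).
It also fails if it takes over 72 s, if anything falls off the work surface, if the arm or the gripper's body presses on something with over 40 N, if the wrist force passes 120 N, or if a joint passes its speed limit or range.

### The arm

A 6-joint arm with a two-finger parallel gripper is mounted at the origin on a cart in front of the work surface, level with it; the furniture and walls round the work are solid. World frame = base frame: x ahead of the robot, y to its left, z up, the work surface at z = 0. Lengths are in m, angles in rad, forces in N, time in s.
With the tool pointing down it reaches from about 0.25 to 0.775 m from the base axis. Payload 4 kg.
Tool frame: the origin (TCP) lies on the centre line of the jaws, within the pads' length; the fingertips stand 8 mm ahead of it and the grasp point (between the pads) lies 11 mm behind it; z points along the fingers, y is the direction in which the jaws open and shut (so a half turn about z gives the same grasp; the last joint's range is limited). The gripper opens to 94 mm and grips with 3 to 60 N. Pads are 16 mm wide; open, the fingers measure 119 mm over their backs; the gripper's body (75 mm by 177 mm) begins 78 mm behind the grasp point.
Start: joints at [1.123, 0.087, 1.371, -0, 1.684, -0.103], TCP at [0.186, 0.518, 0.214] pointing down, gripper open.
Joint ranges: [-3.1, 3.1], [-0.76, 2.03], [0.27, 2.55], [-1.08, 4.22], [0.17, 2.65], [-2.57, 2.57]. Speed limits (rad/s): [2.79, 2.79, 3.14, 3.14, 3.14, 3.14].

### API

Orientations are given as [roll, pitch, yaw] about the fixed x, y, z axes, in that order (R = Rz(yaw) Ry(pitch) Rx(roll)).
In Python, from bench import robot, cams, close_job gives the robot as it stands.
- The arm moves only by the tool arm_command, never from a script. Its argument "plan" is one flat list of numbers, 7 for each row, row after row: the shift along the tool's x, y, z in cm, then the turn, a rotation vector about the tool's x, y, z in degrees, then the closure, from 0 (fully open) to 1 (shut). A call has 1 to 8 rows; each row shifts and turns the commanded pose from where the row before left it, along the tool's axes as they then stand; what a row does not reach is not made up. A row lasts 1/8 s, in which the tool goes at most 62.5 mm and 10.7 degrees, less where a joint would pass 70% of its speed; a pose out of reach is approached as far as the arm can. A call with a gripper value outside its range is refused whole. The fingers move at their own pace and stop on an object; the grip force is fixed at half the most. Time passes only in rows, so rows that do not move let the fingers close. It gives the time, the measured TCP pose, the force and the opening at its end, in the units of the state.
- robot.get_obs(): the state, without advancing time (a new reading comes with each control period).
- cams.snapshot(name): name is "scene" or "top" or "wrist"; returns a dict with "pixels" (384x512x3 uint8, red, green, blue), "fov_y" (degrees; the focal length in pixels is half the picture's height over the tangent of half this angle, whatever the lens; pixels are square), "cx", "cy" (the principal point, pixels), "camera_from_world" (4x4, takes a point from world to camera coordinates); the wrist camera has in their place "tool_from_camera" (4x4, takes a point from camera to tool coordinates, whose origin is the TCP and whose axes are the flange's). Camera axes: x right, y up, looking along -z (the intrinsics and any distortion apply to the point x, -y, -z); pixel columns grow to the right and rows downward; lengths in m; the calibration is good to about 2 mm. The wrist camera is an equidistant fisheye: a pixel r from the principal point sees the ray r / f radians off the axis. A picture is of the moment at which its call begins: read the wrist's pose just before it. There is no depth.
- close_job(): hands the job in, once; it reports no verdict.
The state is a dict: "time": time; "joint_positions": joint angles; "qvel": joint speeds; "joint_torque": joint torques, N m; "tool_pos": TCP position; "ee_rot": TCP orientation; "wrist_force": force on the tool from outside, world axes, zero at the start; "wrist_torque": the same for the moment, N m; "width": finger opening in m.
Only numpy, scipy, OpenCV 4.12 (cv2) and the standard library are available. Lean on these libraries where they do the work, as an engineer would, in place of code of your own. Each camera call takes 0.05 s, during which the arm holds its last target.

## Working session

There is one attempt and no reset: what is moved stays moved. The work goes in short steps, Python scripts to look and compute and a tool call to move; the robot and the scene stay as the last step left them, time stands still between calls to the robot, and variables do not carry over. Pictures are saved under pics/ and viewed, and the job is handed in when it is done.

Besides the shell and the picture viewer there is one more tool, called after "Call:" as a command line: name --argument value ..., lists and objects as JSON in quotes. arm_command: Moves the arm, as the interface text tells. Its arguments: {"type":"object","properties":{"plan":{"type":"array","items":{"type":"number"}}},"required":["plan"]}

```bash
ls; mkdir -p pics; cat > h.py <<'E'
import numpy as np, cv2
from bench import robot, cams, close_job
from scipy.spatial.transform import Rotation as R
E
python3 - <<'E'
from h import *
o=robot.get_obs(); print({k:np.round(v,4) for k,v in o.items()})
for n in ["scene","top","wrist"]:
    s=cams.snapshot(n); cv2.imwrite(f"pics/{n}0.png",s["pixels"][:,:,::-1])
    print(n,{k:np.round(v,4) for k,v in s.items() if k!="pixels"})
E
```

```text
pics
{'time': np.float64(0.0), 'joint_positions': array([ 1.1229,  0.088 ,  1.3723, -0.    ,  1.6836, -0.1031]), 'qvel': array([-0.0021, -0.001 ,  0.002 ,  0.001 , -0.0008,  0.001 ]), 'joint_torque': array([ 1.10000e-03, -3.40179e+01, -3.02431e+01,  7.20000e-02,
        3.27000e-02, -2.00000e-04]), 'tool_pos': array([0.1857, 0.5171, 0.2123]), 'ee_rot': array([-3.1394e+00, -2.0000e-04,  2.7968e+00]), 'wrist_force': array([ 0.7075,  0.5367, -0.0119]), 'wrist_torque': array([ 0.0319,  0.049 , -0.0087]), 'width': np.float64(0.094)}
scene {'fov_y': np.float64(50.9889), 'cx': np.float64(252.5786), 'cy': np.float64(198.7142), 'camera_from_world': array([[ 9.0960e-01, -4.1560e-01, -1.1000e-03, -5.3900e-01],
       [ 2.7720e-01,  6.0480e-01,  7.4650e-01, -2.3680e-01],
       [-3.0960e-01, -6.7930e-01,  6.6530e-01, -1.1379e+00],
       [ 0.0000e+00,  0.0000e+00,  0.0000e+00,  1.0000e+00]])}
top {'fov_y': np.float64(45.8471), 'cx': np.float64(251.0946), 'cy': np.float64(192.1279), 'camera_from_world': array([[-0.0285, -0.9994, -0.0194,  0.0487],
       [ 0.9969, -0.0298,  0.0731, -0.6187],
       [-0.0736, -0.0172,  0.9971, -1.5663],
       [ 0.    ,  0.    ,  0.    ,  1.    ]])}
wrist {'fov_y': np.float64(65.7065), 'cx': np.float64(253.3567), 'cy': np.float64(190.4219), 'tool_from_camera': array([[ 1.500e-03,  9.640e-01,  2.660e-01,  7.480e-02],
       [ 1.000e+00, -1.300e-03, -8.000e-04,  7.000e-04],
       [-4.000e-04,  2.660e-01, -9.640e-01, -1.705e-01],
       [ 0.000e+00,  0.000e+00,  0.000e+00,  1.000e+00]])}
```

View pics/scene0.png

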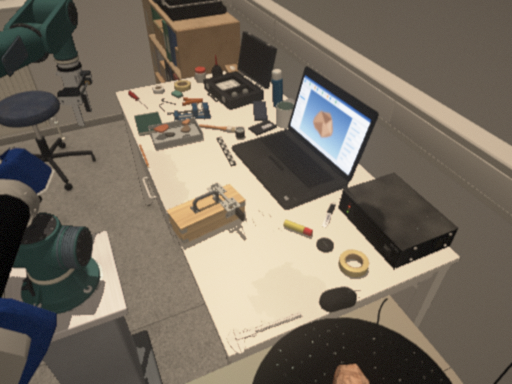

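View pics/top0.png

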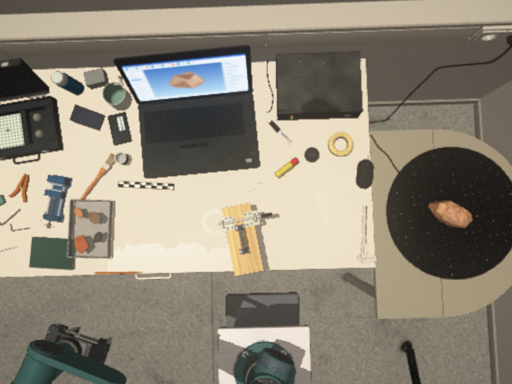

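View pics/wrist0.png

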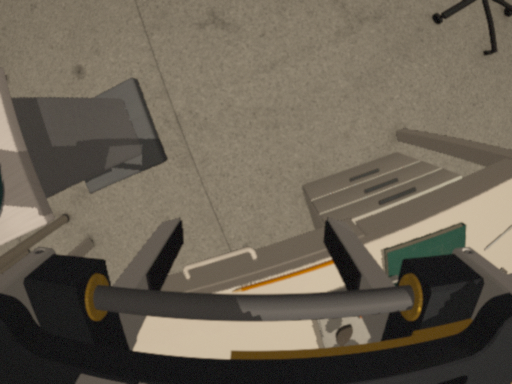

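```bash
cat >> h.py <<'E'
def proj(s,p):
    p=np.atleast_2d(p); f=192/np.tan(np.radians(s["fov_y"])/2)
    c=np.c_[p,np.ones(len(p))]@np.array(s["camera_from_world"]).T
    return np.c_[s["cx"]+f*c[:,0]/-c[:,2], s["cy"]+f*-c[:,1]/-c[:,2]]
def ray(s,uv,z):
    uv=np.atleast_2d(uv).astype(float); f=192/np.tan(np.radians(s["fov_y"])/2)
    d=np.c_[(uv[:,0]-s["cx"])/f,-(uv[:,1]-s["cy"])/f,-np.ones(len(uv))]
    T=np.linalg.inv(s["camera_from_world"]); d=d@T[:3,:3].T; o=T[:3,3]
    return o+d*((z-o[2])/d[:,2])[:,None]
def wray(s,obs,uv,z):
    uv=np.atleast_2d(uv).astype(float); f=192/np.tan(np.radians(s["fov_y"])/2)
    x=uv[:,0]-s["cx"]; y=uv[:,1]-s["cy"]; r=np.hypot(x,y)+1e-9; th=r/f
    d=np.c_[np.sin(th)*x/r,-np.sin(th)*y/r,-np.cos(th)]
    T=tool(obs)@np.array(s["tool_from_camera"]); d=d@T[:3,:3].T; o=T[:3,3]
    return o+d*((z-o[2])/d[:,2])[:,None]
def wproj(s,obs,p):
    f=192/np.tan(np.radians(s["fov_y"])/2)
    T=np.linalg.inv(tool(obs)@np.array(s["tool_from_camera"]))
    c=np.c_[np.atleast_2d(p),np.ones(len(np.atleast_2d(p)))]@T.T
    x,y,z=c[:,0],-c[:,1],-c[:,2]; r=np.hypot(x,y)+1e-9; th=np.arctan2(r,z)
    return np.c_[s["cx"]+f*th*x/r,s["cy"]+f*th*y/r]
def tool(obs):
    T=np.eye(4); T[:3,:3]=R.from_euler("xyz",obs["ee_rot"]).as_matrix(); T[:3,3]=obs["tool_pos"]; return T
def move(obs,p,Rm,base=None):
    """shift in tool axes cm, rotvec deg from obs pose to target"""
    T=tool(obs); d=T[:3,:3].T@(np.array(p)-T[:3,3])*100
    rv=R.from_matrix(T[:3,:3].T@Rm).as_rotvec(degrees=True)
    return np.round(d,2),np.round(rv,2)
def crop(img,u0,v0,u1,v1,k,name):
    cv2.imwrite("pics/"+name,cv2.resize(img[v0:v1,u0:u1,::-1],None,fx=k,fy=k,interpolation=cv2.INTER_CUBIC))
E
python3 - <<'E'
from h import *
s=cams.snapshot("top"); crop(s["pixels"],190,180,310,290,6,"topc.png")
print(proj(s,[[0,0,0],[.186,.518,.214]]))
s2=cams.snapshot("scene"); crop(s2["pixels"],150,165,270,255,6,"scenec.png")
print(proj(s2,[[0,0,0],[.186,.518,.214]]))
E
```

```text
[[265.21463761 371.45444536]
 [ 93.19233174 335.05838812]]
[[ 61.87444639 282.49387422]
 [ 84.85458834 116.22353439]]
```

View pics/topc.png

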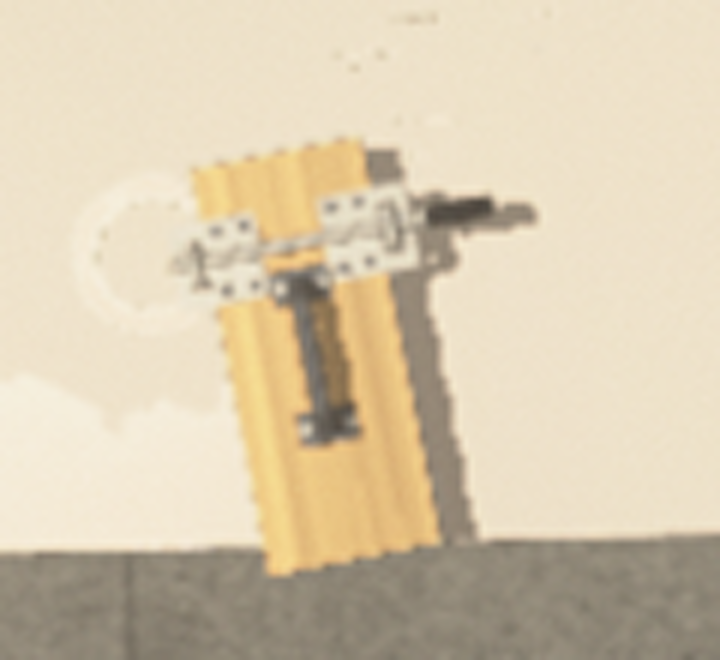

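View pics/scenec.png

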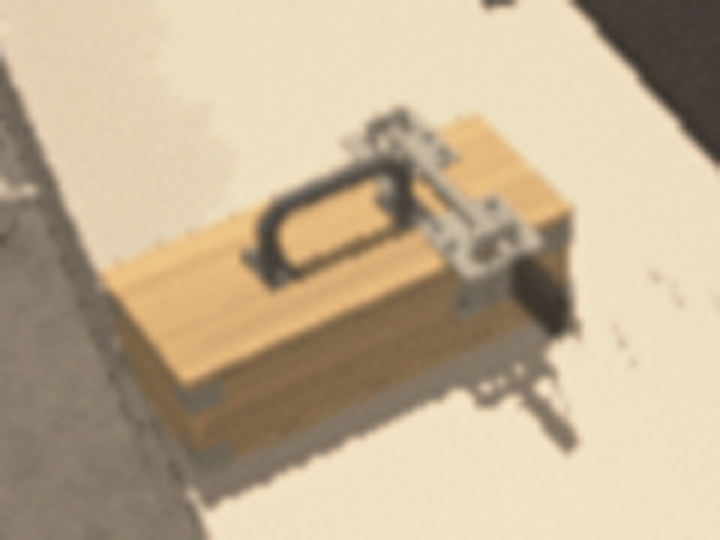

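Top crop: lid corners at crop pixels (195,168), (362,140), (440,545), (270,575); black grip at about (458,211), handle from (300,285) to (328,428).

```bash
python3 - <<'E'
from h import *
s=cams.snapshot("top"); g=s["pixels"].astype(int)
hsv=cv2.cvtColor(s["pixels"],cv2.COLOR_RGB2HSV)
m=((hsv[...,1]>90)&(hsv[...,2]>120)).astype(np.uint8); m[:180]=0;m[290:]=0;m[:,:200]=0;m[:,300:]=0
m=cv2.morphologyEx(m,cv2.MORPH_CLOSE,np.ones((15,15)))
c=max(cv2.findContours(m,0,2)[0],key=cv2.contourArea); r=cv2.minAreaRect(c); b=cv2.boxPoints(r); print(r,b)
P=ray(s,b,0.072);print(P)
P2=ray(s,np.array([[195,168],[362,140],[440,545],[270,575]])/6+[190,180]-.4,0.072);print(P2,P2.mean(0),P.mean(0))
for Q in(P,P2):
  print([np.linalg.norm(Q[i]-Q[(i+1)%4]) for i in range(4)],[np.degrees(np.arctan2(*(Q[i]-Q[(i+1)%4])[[1,0]])) for i in range(4)])
G=ray(s,np.array([[428,212],[492,206],[302,285],[328,425]])/6+[190,180]-.4,.08);print(G)
G=ray(s,np.array([[302,285],[328,425]])/6+[190,180]-.4,.11);print(G)
E
```

```text
((241.9038543701172, 239.0192413330078), (68.64064025878906, 29.22130012512207), 78.69007110595703) [[220.84616 208.23079]
 [249.5     202.50002]
 [262.96155 269.80768]
 [234.30771 275.53845]]
[[ 0.56460122  0.13382957  0.072     ]
 [ 0.58117287  0.03620419  0.072     ]
 [ 0.35427819 -0.00250875  0.072     ]
 [ 0.33782654  0.09400198  0.072     ]]
[[ 0.56661416  0.1295258   0.072     ]
 [ 0.57966101  0.0347781   0.072     ]
 [ 0.35220679 -0.00235131  0.072     ]
 [ 0.33814902  0.09301322  0.072     ]] [0.45915775 0.06374145 0.072     ] [0.45946971 0.06538175 0.072     ]
[np.float64(0.0990218895365063), np.float64(0.2301736027336756), np.float64(0.09790290274988273), np.float64(0.2302455029637292)] [np.float64(99.6339747092778), np.float64(9.682609344166726), np.float64(-80.32609416367063), np.float64(-170.0389422496123)]
[np.float64(0.09564176429508646), np.float64(0.2304647888822733), np.float64(0.096395088661672), np.float64(0.23136440595160826)] [np.float64(97.84037926656043), np.float64(9.271134958928442), np.float64(-81.61437322158271), np.float64(-170.9199542695015)]
[[ 0.53781305 -0.00121347  0.08      ]
 [ 0.5401327  -0.03713643  0.08      ]
 [ 0.49905545  0.07048346  0.08      ]
 [ 0.42085659  0.05806069  0.08      ]]
[[0.49912897 0.06916386 0.11      ]
 [0.42246542 0.05698499 0.11      ]]
```

```bash
cat >> h.py <<'E'
def down(yaw): return R.from_euler("xyz",[180,0,yaw],degrees=True).as_matrix()
E
python3 - <<'E'
from h import *
o=robot.get_obs(); print(move(o,[.50,-.02,.27],down(99.6)))
E
```

```text
(array([-47.73, -39.97,  -5.67]), array([-4.000e-02,  2.000e-02,  6.065e+01]))
```

Call:
arm_command --plan '[-3,-2.5,-0.35,0,0,0,0,-3,-2.5,-0.35,0,0,0,0,-3,-2.5,-0.35,0,0,0,0,-3,-2.5,-0.35,0,0,0,0,-3,-2.5,-0.35,0,0,0,0,-3,-2.5,-0.35,0,0,0,0,-3,-2.5,-0.35,0,0,0,0,-3,-2.5,-0.35,0,0,0,0]'

```text
time: 1.3
tool_pos: [0.3446, 0.2471, 0.2417]
ee_rot: [3.141, 0.0, 2.797]
wrist_force: [0.1, -0.2, 0.4]
width: 0.0942
```

Call:
arm_command --plan '[-3,-2.5,-0.35,0,0,0,0,-3,-2.5,-0.35,0,0,0,0,-3,-2.5,-0.35,0,0,0,0,-3,-2.5,-0.35,0,0,0,0,-3,-2.5,-0.35,0,0,0,0,-3,-2.5,-0.35,0,0,0,0,-3,-2.5,-0.35,0,0,0,0,-3,-2.5,-0.35,0,0,0,0]'

```text
time: 2.3
tool_pos: [0.503, -0.0222, 0.2696]
ee_rot: [3.141, 0.0, 2.797]
wrist_force: [0.0, 0.1, 0.9]
width: 0.0937
```

Call:
arm_command --plan '[0,0,0,0,0,10,0,0,0,0,0,0,10,0,0,0,0,0,0,10,0,0,0,0,0,0,10,0,0,0,0,0,0,10,0,0,0,0,0,0,10,0,0,0,0,0,0,0.6,0]'

```text
time: 3.18
tool_pos: [0.5024, -0.021, 0.2694]
ee_rot: [-3.142, -0.0, 1.741]
wrist_force: [-0.8, -0.0, -0.5]
width: 0.0942
```

```bash
python3 - <<'E'
from h import *
o=robot.get_obs(); print(o["time"],o["tool_pos"],np.degrees(o["ee_rot"]),o["joint_positions"])
s=cams.snapshot("wrist"); cv2.imwrite("pics/w1.png",s["pixels"][:,:,::-1])
s=cams.snapshot("scene"); cv2.imwrite("pics/s1.png",s["pixels"][:,:,::-1])
E
```

```text
3.175 [ 0.50241632 -0.02103202  0.26941296] [-1.79998329e+02 -7.93042499e-03  9.97291693e+01] [-1.54716928e-01 -2.23928743e-02  1.37365566e+00  1.24886998e-04
  1.79040164e+00 -3.24495766e-01]
```

View pics/w1.png

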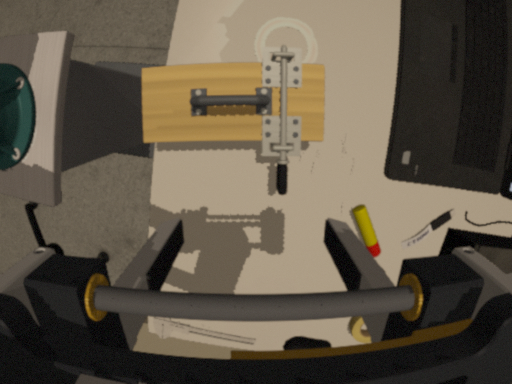

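Wrist view: lid spans about (142,66)–(324,140), pin shank runs along column 283 from row 45 to 165, black grip centre about (282,179), glue stick at (366,230).

```bash
python3 - <<'E'
from h import *
o=robot.get_obs(); s=cams.snapshot("wrist"); im=s["pixels"]
crop(im,130,30,340,215,3.5,"w1c.png")
hsv=cv2.cvtColor(im,cv2.COLOR_RGB2HSV)
m=((hsv[...,1]>100)&(hsv[...,2]>90)).astype(np.uint8); m[160:]=0; m[:,:135]=0;m[:,335:]=0
m=cv2.morphologyEx(m,cv2.MORPH_CLOSE,np.ones((25,25)))
c=max(cv2.findContours(m,0,2)[0],key=cv2.contourArea); b=cv2.approxPolyDP(c,5,True)[:,0]; print(b)
P=wray(s,o,c[:,0],0.072)[:,:2]; r=cv2.minAreaRect((P*1000).astype(np.float32)); print(r)
d=(im.max(2)<45).astype(np.uint8); d[:155]=0;d[200:]=0;d[:,:270]=0;d[:,300:]=0
n,l,st,ce=cv2.connectedComponentsWithStats(d); print(st,ce)
print(wray(s,o,[ce[1],[st[1][0]+st[1][2]/2,st[1][1]],[st[1][0]+st[1][2]/2,st[1][1]+st[1][3]]],.087))
print("handle",wray(s,o,[[195,101],[267,101]],.11))
# predicted
th=np.radians(9.6);E=np.array([[np.cos(th),-np.sin(th)],[np.sin(th),np.cos(th)]])
for p in ([.062,-.095],[0,0]): print(E@p+[.459,.064])
E
```

```text
[[324  66]
 [302  64]
 [301  87]
 [262  87]
 [261  63]
 [144  67]
 [143 141]
 [260 140]
 [262 115]
 [300 115]
 [301 140]
 [322 140]]
((462.3746337890625, 62.189266204833984), (231.39048767089844, 98.63453674316406), 9.7535982131958)
[[     0      0    512    384 196363]
 [   277    165      9     29    245]] [[255.46800568 191.51624797]
 [281.14285714 178.47755102]]
[[ 0.53955424 -0.02006179  0.087     ]
 [ 0.53676496 -0.00354507  0.087     ]
 [ 0.54384193 -0.03935066  0.087     ]]
handle [[0.42633592 0.05556098 0.11      ]
 [0.50491697 0.06800688 0.11      ]]
[ 0.53597479 -0.01932996]
[0.459 0.064]
```

View pics/w1c.png

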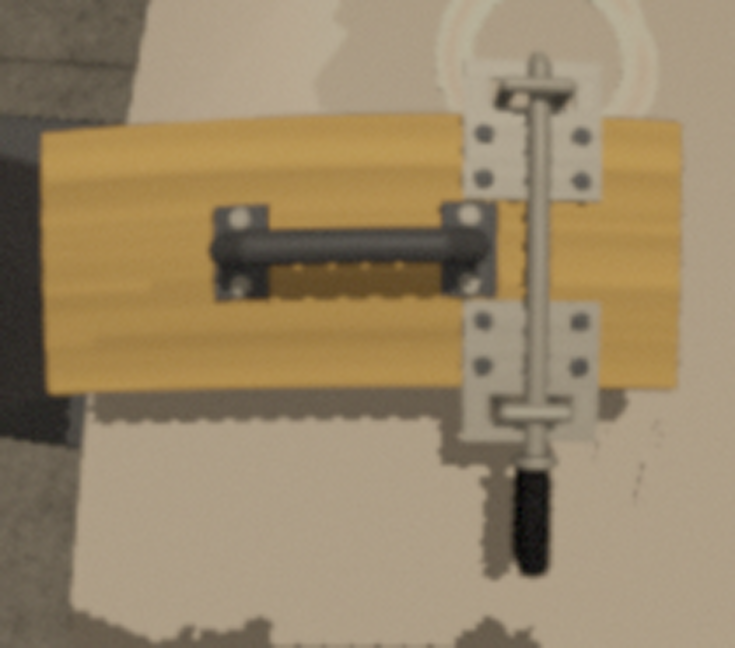

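```bash
python3 - <<'E'
from h import *
o=robot.get_obs(); print(move(o,[.539,-.0205,.062],down(99.7)))
E
```

```text
(array([-0.57,  3.61, 20.74]), array([ 0.  , -0.  ,  0.07]))
```

Call:
arm_command --plan '[-0.6,3.6,0,0,0,0,0,0,0,4,0,0,0,0,0,0,4,0,0,0,0,0,0,4,0,0,0,0,0,0,4,0,0,0,0,0,0,3,0,0,0,0,0,0,1.7,0,0,0,0,0,0,0,0,0,0,0]'

```text
time: 4.32
tool_pos: [0.5382, -0.0208, 0.0614]
ee_rot: [-3.139, -0.001, 1.74]
wrist_force: [-0.0, -0.1, 1.1]
width: 0.094
```

```bash
python3 - <<'E'
from h import *
o=robot.get_obs(); print(o["time"],o["tool_pos"],np.degrees(o["ee_rot"]),o["wrist_force"])
s=cams.snapshot("wrist"); cv2.imwrite("pics/w2.png",s["pixels"][:,:,::-1])
s=cams.snapshot("scene"); crop(s["pixels"],150,140,270,260,5,"s2.png")
E
```

```text
4.325 [ 0.53820557 -0.02082492  0.06140042] [-1.79866311e+02 -4.92805193e-02  9.96826306e+01] [-0.04591626 -0.10097065  1.14646745]
```

View pics/w2.png

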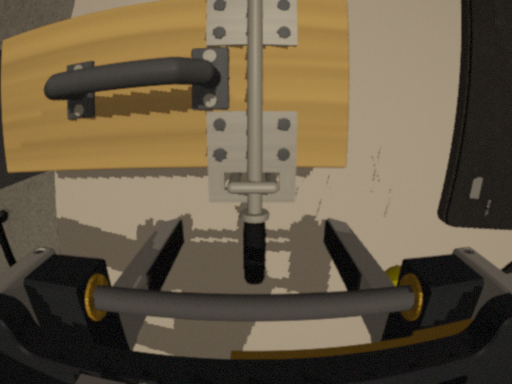

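View pics/s2.png

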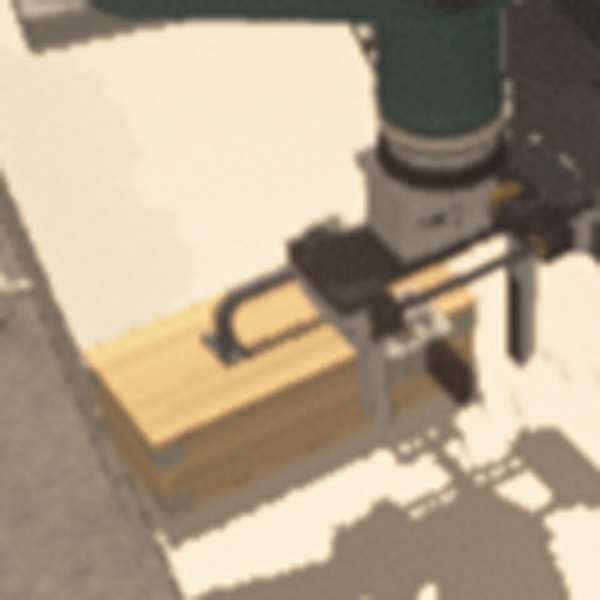

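The grip (col 254, rows 220–282) is centred between the open fingers and lined up with tool x. Closing.

Call:
arm_command --plan '[0,0,0,0,0,0,1,0,0,0,0,0,0,1,0,0,0,0,0,0,1,0,0,0,0,0,0,1,0,0,0,0,0,0,1,0,0,0,0,0,0,1]'

```text
time: 5.18
tool_pos: [0.5389, -0.0209, 0.0624]
ee_rot: [-3.141, -0.0, 1.739]
wrist_force: [-0.6, 0.1, 0.1]
width: 0.0377
```

Call:
arm_command --plan '[0,0,0,0,0,0,1,0,0,0,0,0,0,1,0,0,0,0,0,0,1,0,0,0,0,0,0,1,0,0,0,0,0,0,1]'

```text
time: 5.8
tool_pos: [0.5389, -0.0209, 0.0624]
ee_rot: [-3.142, -0.0, 1.739]
wrist_force: [0.1, -0.1, -0.1]
width: 0.0118
```

Call:
arm_command --plan '[-0.5,0,0,0,0,0,1,-1,0,0,0,0,0,1,-1.5,0,0,0,0,0,1]'

```text
time: 6.18
tool_pos: [0.5441, -0.0512, 0.0624]
ee_rot: [3.142, -0.0, 1.739]
wrist_force: [0.7, 0.1, -0.3]
width: 0.0117
```

Call:
arm_command --plan '[-2,0,0,0,0,0,1,-2,0,0,0,0,0,1,-2,0,0,0,0,0,1,-2,0,0,0,0,0,1]'

```text
time: 6.68
tool_pos: [0.5576, -0.1311, 0.0624]
ee_rot: [3.142, -0.0, 1.739]
wrist_force: [-0.6, -0.1, -0.3]
width: 0.0121
```

Call:
arm_command --plan '[-2,0,0,0,0,0,1,-2,0,0,0,0,0,1,-1.5,0,0,0,0,0,1,0,0,0,0,0,0,1]'

```text
time: 7.18
tool_pos: [0.5667, -0.1848, 0.0623]
ee_rot: [-3.142, -0.0, 1.738]
wrist_force: [-0.3, 0.6, -1.3]
width: 0.0118
```

```bash
python3 - <<'E'
from h import *
o=robot.get_obs(); print(o["time"],o["tool_pos"],np.degrees(o["ee_rot"]),o["wrist_force"],o["joint_positions"])
s=cams.snapshot("wrist"); cv2.imwrite("pics/w3.png",s["pixels"][:,:,::-1])
s=cams.snapshot("scene"); crop(s["pixels"],150,140,290,260,5,"s3.png")
E
```

```text
7.175 [ 0.56667614 -0.18477487  0.06229291] [-1.79995903e+02 -4.42769390e-03  9.95580996e+01] [-0.28200415  0.63509717 -1.2577044 ] [-4.10315670e-01  2.63220171e-01  1.47211783e+00  2.60978377e-05
  1.40635674e+00 -5.77140255e-01]
```

View pics/w3.png

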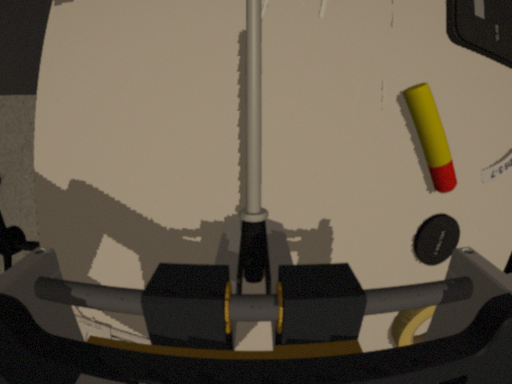

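View pics/s3.png

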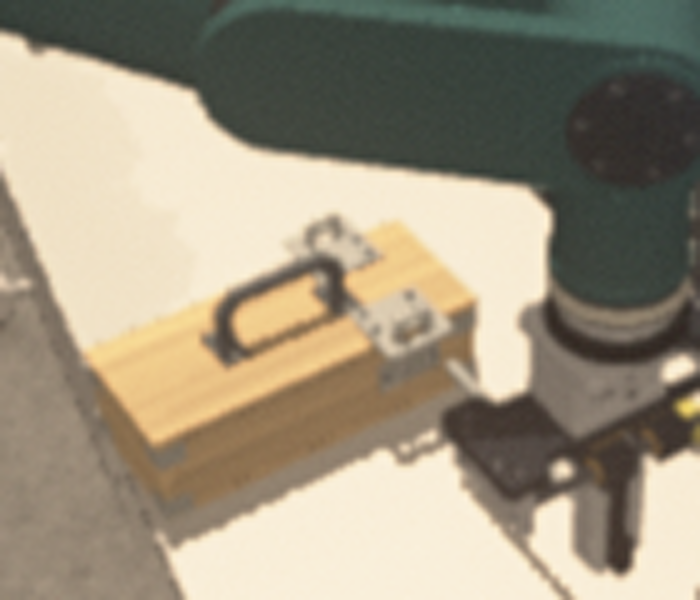

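Call:
arm_command --plan '[-1.35,-4,-1,0,0,0,1,-1.35,-4,-1,0,0,0,1,-1.35,-4,-1,0,0,0,1,-1.35,-4,-1,0,0,0,1,0,0,0,0,0,10,1,0,0,0,0,0,10,1,0,0,0,0,0,10,1,0,0,0,0,0,10,1]'

```text
time: 8.28
tool_pos: [0.418, -0.2627, 0.1026]
ee_rot: [3.142, -0.0, 1.036]
wrist_force: [-0.1, -0.5, -0.9]
width: 0.0117
```

Call:
arm_command --plan '[0,0,0,0,0,10,1,0,0,0,0,0,10,1,0,0,0,0,0,10,1,0,0,0,0,0,10,1,0,0,0,0,0,10,1,0,0,0,0,0,10,1,0,0,0,0,0,0,1]'

```text
time: 9.15
tool_pos: [0.418, -0.2628, 0.1025]
ee_rot: [-3.141, -0.0, -0.003]
wrist_force: [-0.5, -0.1, -0.8]
width: 0.0118
```

```bash
python3 - <<'E'
from h import *
o=robot.get_obs(); print(o["time"],o["tool_pos"],np.degrees(o["ee_rot"]),o["wrist_force"],o["joint_positions"])
s=cams.snapshot("wrist"); cv2.imwrite("pics/w4.png",s["pixels"][:,:,::-1])
s=cams.snapshot("scene"); crop(s["pixels"],150,140,350,290,4,"s4.png")
E
```

```text
9.15 [ 0.41796882 -0.26281351  0.10250137] [-1.79976211e+02 -7.07319825e-04 -1.69526841e-01] [-0.46567495 -0.10811662 -0.8024992 ] [-6.76440511e-01  1.17930160e-02  1.67203914e+00  3.34370081e-04
  1.45800982e+00  8.97276941e-01]
```

View pics/w4.png

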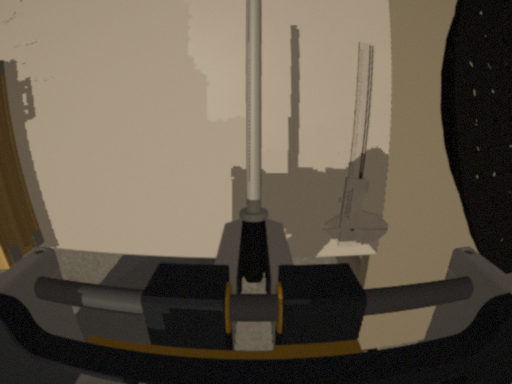

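View pics/s4.png

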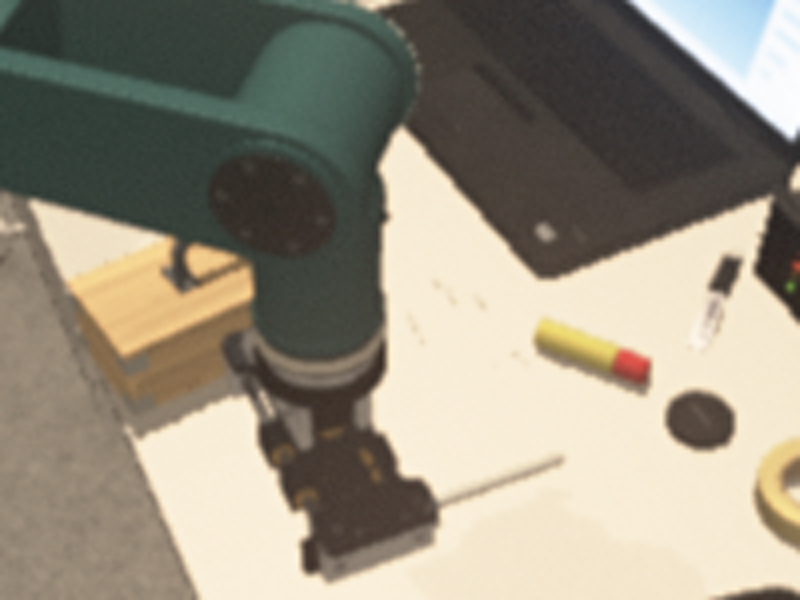

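Call:
arm_command --plan '[0,0,3,0,0,0,1,0,0,3,0,0,0,1,0,0,2,0,0,0,1,0,0,0.8,0,0,0,1,0,0,0.3,0,0,0,1,0,0,0,0,0,0,1]'

```text
time: 10.0
tool_pos: [0.4184, -0.264, 0.0122]
ee_rot: [3.141, -0.001, -0.006]
wrist_force: [0.1, -1.0, -1.2]
width: 0.012
```

Call:
arm_command --plan '[0,0,0.1,0,0,0,1,0,0,0,0,0,0,0.7,0,0,0,0,0,0,0.7,0,0,0,0,0,0,0.5,0,0,0,0,0,0,0.5]'

```text
time: 10.62
tool_pos: [0.418, -0.2637, 0.0105]
ee_rot: [3.142, -0.0, -0.006]
wrist_force: [-0.2, 0.4, -0.2]
width: 0.0447
```

Call:
arm_command --plan '[0,0,-1,0,0,0,0.5,0,0,-3,0,0,0,0.5,0,0,-4,0,0,0,0.5,0,0,-4,0,0,0,0.5,0,0,-4,0,0,0,0.5,0,0,-4,0,0,0,0.5]'

```text
time: 11.38
tool_pos: [0.4178, -0.2636, 0.2126]
ee_rot: [3.141, -0.001, -0.006]
wrist_force: [0.3, -0.1, 0.2]
width: 0.0471
```

```bash
python3 - <<'E'
from h import *
o=robot.get_obs(); print(o["time"],o["tool_pos"],np.degrees(o["ee_rot"]),o["wrist_force"],o["joint_positions"])
s=cams.snapshot("wrist"); cv2.imwrite("pics/w5.png",s["pixels"][:,:,::-1])
print(move(o,[.461,.0625,.22],down(9.7)))
E
```

```text
11.375 [ 0.417839   -0.26356754  0.21264848] [ 1.79963894e+02 -5.55933823e-02 -3.53354657e-01] [ 0.33646156 -0.05260192  0.24702658] [-6.77649213e-01 -3.87548504e-02  1.50103881e+00  1.10936769e-04
  1.67815699e+00  8.99326573e-01]
(array([  4.12, -32.63,  -0.75]), array([  0.04,  -0.05, -10.05]))
```

View pics/w5.png

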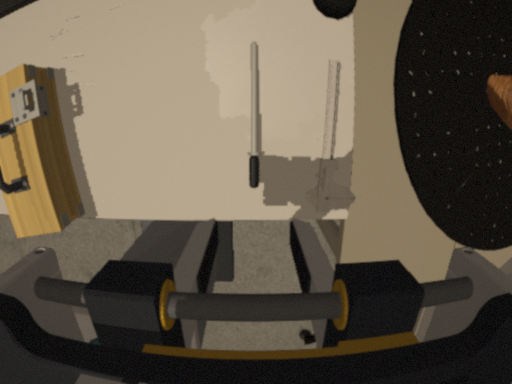

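Pin lies on the desk, (254,42)–(254,187) in the picture, clear of everything. Now to the lid handle.

Call:
arm_command --plan '[0.5,-4.1,0,0,0,0,0.4,0.5,-4.1,0,0,0,0,0.4,0.5,-4.1,0,0,0,0,0.4,0.5,-4.1,0,0,0,0,0.4,0.5,-4.1,0,0,0,0,0.4,0.5,-4.1,0,0,0,0,0.4,0.5,-4.1,0,0,0,-10,0.4,0.5,-4.1,0,0,0,0,0.4]'

```text
time: 12.42
tool_pos: [0.4529, 0.0658, 0.2108]
ee_rot: [3.142, -0.001, 0.169]
wrist_force: [0.3, 0.7, 0.3]
width: 0.0563
```

```bash
python3 - <<'E'
from h import *
o=robot.get_obs(); print(o["time"],o["tool_pos"],np.degrees(o["ee_rot"]),o["wrist_force"],o["joint_positions"])
s=cams.snapshot("wrist"); cv2.imwrite("pics/w6.png",s["pixels"][:,:,::-1])
print(move(o,[.464,.0625,.099],down(9.7)))
E
```

```text
12.425 [0.45286932 0.06577758 0.21080076] [ 1.79999105e+02 -5.40786142e-02  9.70161607e+00] [0.31413536 0.68165946 0.26369024] [ 2.01428472e-02 -1.20741695e-01  1.58089078e+00  1.25584347e-04
  1.68050787e+00  1.42162785e+00]
(array([ 1.03,  0.51, 11.18]), array([ 0.  , -0.05,  0.  ]))
```

View pics/w6.png

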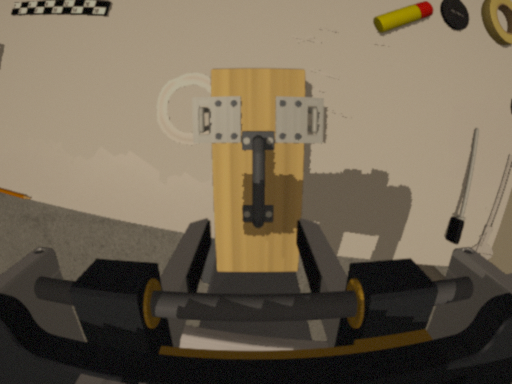

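```bash
python3 - <<'E'
from h import *
o=robot.get_obs(); s=cams.snapshot("wrist"); im=s["pixels"]
crop(im,200,60,330,280,2.7,"w6c.png")
d=(im.max(2)<60).astype(np.uint8); d[:152]=0;d[205:]=0;d[:,:240]=0;d[:,280:]=0
ys,xs=np.nonzero(d); 
for r in range(152,205,8): print(r,xs[ys==r].min(),xs[ys==r].max())
c=[[xs[(ys>r-4)&(ys<r+4)].mean(),r] for r in (158,178,198)]
P=wray(s,o,c,.112);print(P)
print("ends",wray(s,o,[[258,134],[258,226]],.11))
E
```

```text
152 267 269
160 268 269
168 268 269
176 268 269
184 258 269
192 258 269
200 258 268
[[0.49066497 0.06257781 0.112     ]
 [0.47185315 0.06080411 0.112     ]
 [0.45219276 0.06046942 0.112     ]]
ends [[0.51053869 0.07589532 0.11      ]
 [0.42242461 0.06000701 0.11      ]]
```

View pics/w6c.png

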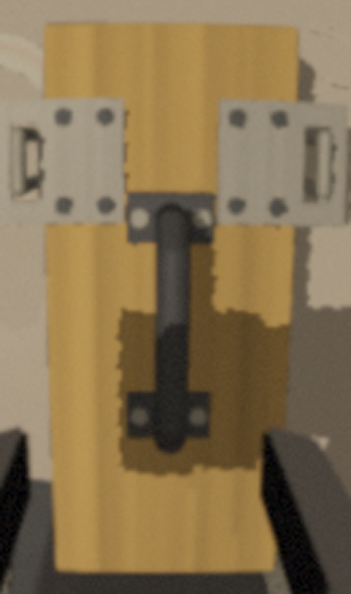

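```bash
python3 - <<'E'
from h import *
o=robot.get_obs(); s=cams.snapshot("wrist")
P=wray(s,o,[[263.7,137],[263.5,180],[263.3,224]],.110);print(P,P[[0,2]].mean(0))
print(move(o,[.464,.0625,.099],down(9.7)))
T=tool(o); print((P-T[:3,3])@T[:3,:3])
E
```

```text
[[0.50903157 0.0673768  0.11      ]
 [0.4692894  0.06026207 0.11      ]
 [0.42569588 0.05230788 0.11      ]] [0.46736372 0.05984234 0.11      ]
(array([ 1.05,  0.71, 11.19]), array([-0.08, -0.05,  0.24]))
[[ 0.05567865  0.01004731  0.10091983]
 [ 0.01530493  0.01019172  0.10088371]
 [-0.02900725  0.01049787  0.10084385]]
```

Call:
arm_command --plan '[1.2,0.8,1,0,0,0,0.4,0,0,3,0,0,0,0.4,0,0,3,0,0,0,0.4,0,0,3,0,0,0,0.4,0,0,1.2,0,0,0,0.4,0,0,0,0,0,0,0.4]'

```text
time: 13.32
tool_pos: [0.4657, 0.0575, 0.0976]
ee_rot: [-3.141, 0.002, 0.167]
wrist_force: [0.6, 0.7, -0.0]
width: 0.0563
```

```bash
python3 - <<'E'
from h import *
o=robot.get_obs(); print(o["time"],o["tool_pos"],np.degrees(o["ee_rot"]),o["wrist_force"])
s=cams.snapshot("wrist"); cv2.imwrite("pics/w7.png",s["pixels"][:,:,::-1])
s=cams.snapshot("scene"); crop(s["pixels"],130,130,290,260,5,"s7.png")
E
```

```text
13.325 [0.46572088 0.05752973 0.09755227] [-1.79988519e+02  1.12967655e-01  9.55056118e+00] [ 0.58252884  0.66709182 -0.0162644 ]
```

View pics/w7.png

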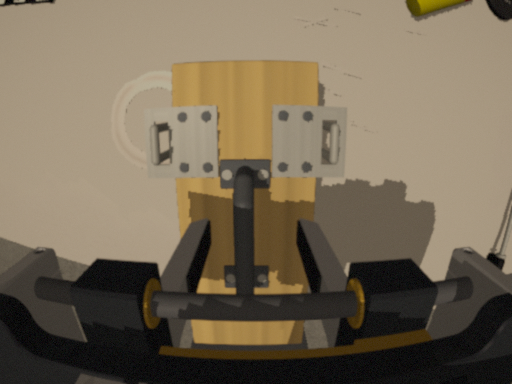

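View pics/s7.png

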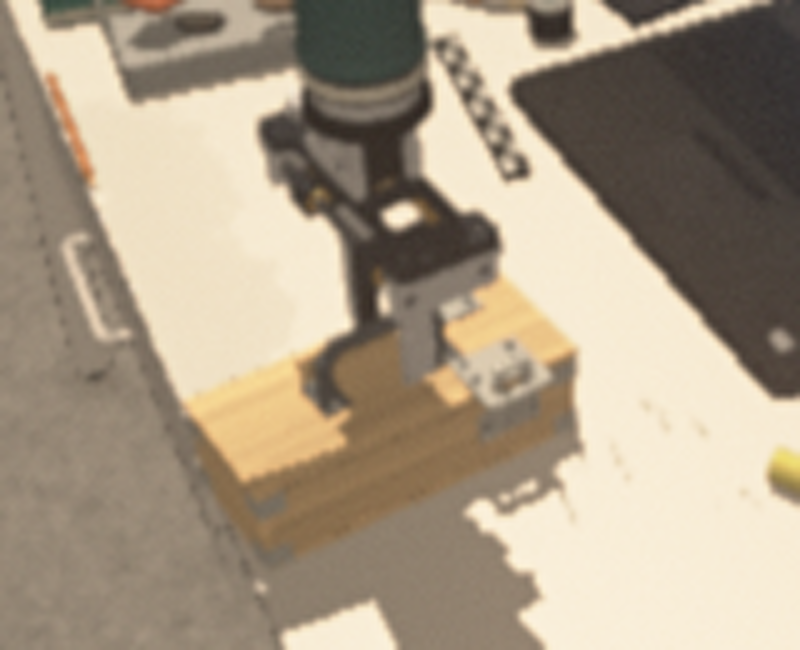

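```bash
python3 - <<'E'
from h import *
o=robot.get_obs(); s=cams.snapshot("wrist"); im=s["pixels"]
crop(im,170,150,340,320,4,"w7c.png")
for r in range(190,265,10): print(r, im[r,225:275].max(1).tolist())
E
```

```text
190 [158, 139, 138, 157, 164, 165, 167, 164, 152, 104, 67, 58, 65, 67, 65, 66, 66, 68, 63, 66, 65, 62, 59, 55, 53, 51, 49, 43, 43, 63, 92, 99, 96, 97, 95, 90, 94, 92, 95, 93, 93, 91, 93, 104, 132, 158, 166, 169, 169, 168]
200 [106, 104, 104, 105, 105, 109, 118, 108, 91, 67, 56, 61, 65, 64, 67, 67, 67, 66, 66, 64, 62, 63, 60, 59, 53, 50, 47, 45, 46, 72, 97, 106, 105, 104, 98, 98, 100, 99, 101, 97, 98, 101, 98, 100, 102, 121, 147, 157, 166, 168]
210 [106, 104, 102, 102, 102, 104, 105, 101, 82, 47, 35, 37, 38, 40, 38, 41, 42, 40, 41, 42, 42, 45, 40, 34, 41, 35, 36, 34, 45, 70, 96, 104, 102, 102, 102, 100, 98, 99, 100, 99, 99, 100, 98, 98, 98, 98, 96, 99, 102, 100]
220 [105, 106, 102, 103, 103, 104, 104, 103, 97, 58, 36, 37, 38, 40, 39, 41, 38, 40, 42, 43, 40, 40, 39, 36, 39, 39, 36, 35, 44, 69, 98, 102, 103, 101, 101, 100, 99, 97, 99, 100, 99, 97, 100, 99, 97, 98, 98, 98, 98, 98]
230 [107, 106, 103, 105, 102, 101, 102, 103, 96, 67, 40, 35, 35, 38, 43, 42, 40, 40, 43, 42, 40, 38, 39, 37, 37, 40, 36, 36, 44, 69, 99, 103, 104, 100, 98, 98, 98, 99, 99, 99, 98, 98, 100, 100, 98, 100, 98, 99, 99, 101]
240 [107, 107, 105, 105, 103, 103, 102, 105, 99, 78, 47, 38, 38, 38, 38, 41, 39, 40, 41, 38, 37, 43, 43, 39, 41, 36, 42, 35, 47, 67, 96, 102, 102, 100, 100, 99, 98, 97, 99, 98, 99, 97, 96, 98, 97, 98, 98, 98, 99, 99]
250 [106, 110, 103, 105, 103, 102, 101, 100, 100, 85, 56, 35, 38, 36, 41, 42, 40, 39, 41, 38, 45, 40, 39, 41, 39, 37, 32, 35, 46, 72, 97, 101, 101, 100, 98, 97, 97, 97, 96, 98, 99, 97, 97, 96, 96, 97, 99, 100, 98, 101]
260 [107, 103, 105, 102, 100, 103, 103, 105, 99, 87, 62, 40, 33, 36, 38, 40, 38, 41, 42, 38, 37, 39, 40, 39, 37, 38, 38, 34, 41, 68, 94, 100, 98, 100, 100, 98, 96, 98, 97, 95, 97, 96, 98, 98, 98, 96, 99, 98, 99, 99]
```

View pics/w7c.png

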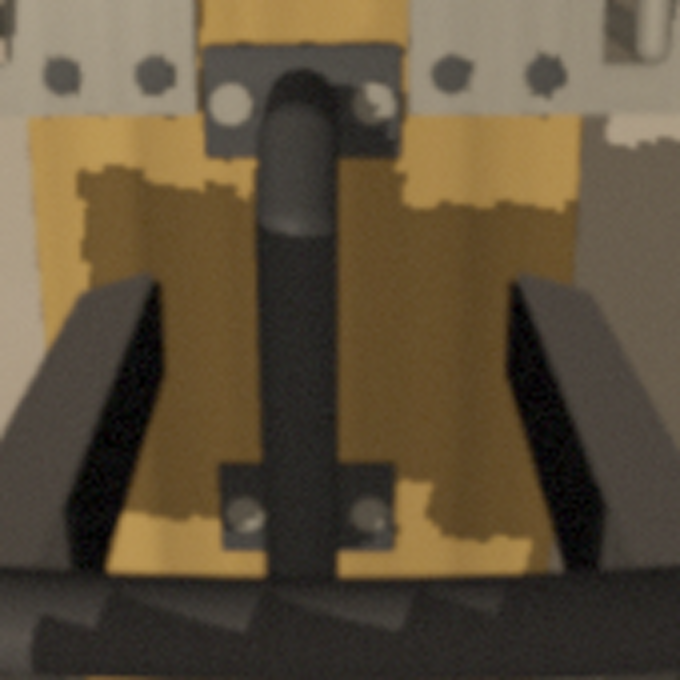

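Handle is at column 244 versus jaw centre 254, i.e. about 6 mm to tool −y; shift and close.

Call:
arm_command --plan '[0,-0.6,0,0,0,0,0.4,0,0,0,0,0,0,0.6,0,0,0,0,0,0,0.75,0,0,0,0,0,0,0.75]'

```text
time: 13.98
tool_pos: [0.4649, 0.0645, 0.0986]
ee_rot: [3.142, -0.0, 0.169]
wrist_force: [-0.5, -0.1, 1.0]
width: 0.0297
```

```bash
python3 - <<'E'
from h import *
o=robot.get_obs(); print(o["time"],o["tool_pos"],np.degrees(o["ee_rot"]),o["width"])
s=cams.snapshot("wrist"); im=s["pixels"]
crop(im,170,150,340,320,4,"w8c.png")
E
```

```text
13.975 [0.46494358 0.06448171 0.09858332] [ 1.79998274e+02 -1.34379319e-02  9.65521861e+00] 0.029717286622699193
```

View pics/w8c.png

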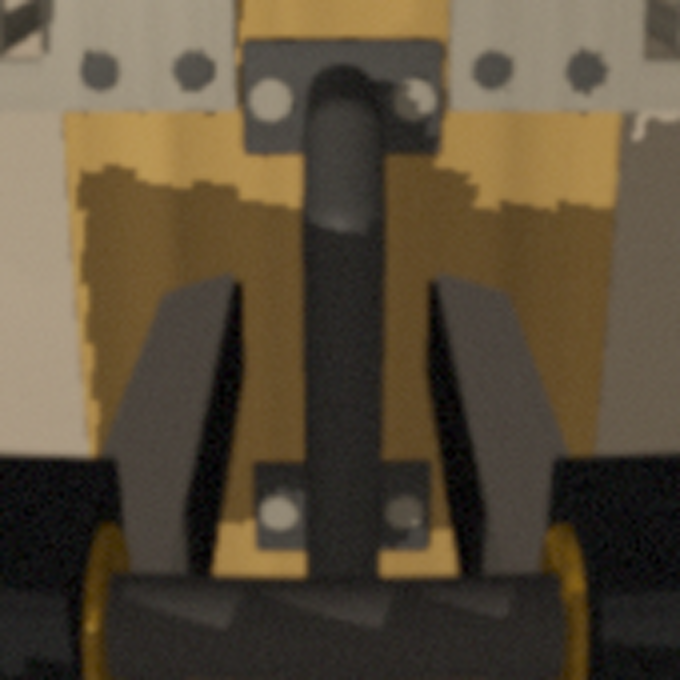

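Call:
arm_command --plan '[0,0.1,0,0,0,0,0.75,0,0,0,0,0,0,0.85,0,0,0,0,0,0,1,0,0,0,0,0,0,1,0,0,0,0,0,0,1,0,0,0,0,0,0,1]'

```text
time: 14.78
tool_pos: [0.4651, 0.0633, 0.0984]
ee_rot: [3.141, -0.0, 0.168]
wrist_force: [0.0, -1.1, -0.4]
width: 0.0112
```

Call:
arm_command --plan '[0,0,-0.2,0,0,0,1,0,0,-0.4,0,0,0,1,0,0,-0.6,0,0,0,1,0,0,-0.8,0,0,0,1]'

```text
time: 15.28
tool_pos: [0.465, 0.0635, 0.1189]
ee_rot: [-3.141, 0.0, 0.168]
wrist_force: [0.1, 1.1, -2.6]
width: 0.0109
```

Call:
arm_command --plan '[0,0,-1,0,0,0,1,0,0,-1,0,0,0,1,0,0,-1.5,0,0,0,1,0,0,-2,0,0,0,1,0,0,-2,0,0,0,1,0,0,0,0,0,0,1]'

```text
time: 16.02
tool_pos: [0.4664, 0.0635, 0.1961]
ee_rot: [3.141, -0.005, 0.168]
wrist_force: [0.5, 0.3, -2.3]
width: 0.0111
```

```bash
python3 - <<'E'
from h import *
o=robot.get_obs(); print(o["time"],o["tool_pos"],np.degrees(o["ee_rot"]),o["width"],o["wrist_force"],o["wrist_torque"])
s=cams.snapshot("wrist"); cv2.imwrite("pics/w9.png",s["pixels"][:,:,::-1])
s=cams.snapshot("scene"); crop(s["pixels"],130,130,290,260,5,"s9.png")
E
```

```text
16.025 [0.46643709 0.06347841 0.19613992] [179.95958678  -0.29298354   9.64688424] 0.01106449225183329 [ 0.52289051  0.28175064 -2.27902978] [-0.04606957  0.0759892   0.03821084]
```

View pics/w9.png

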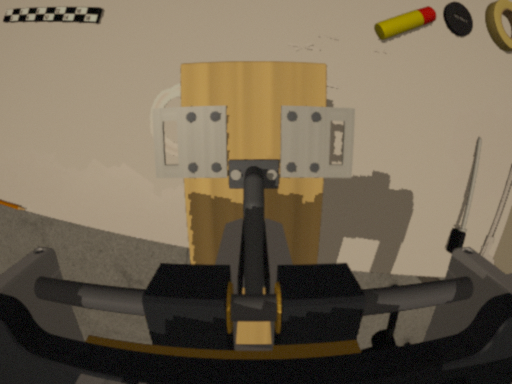

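View pics/s9.png

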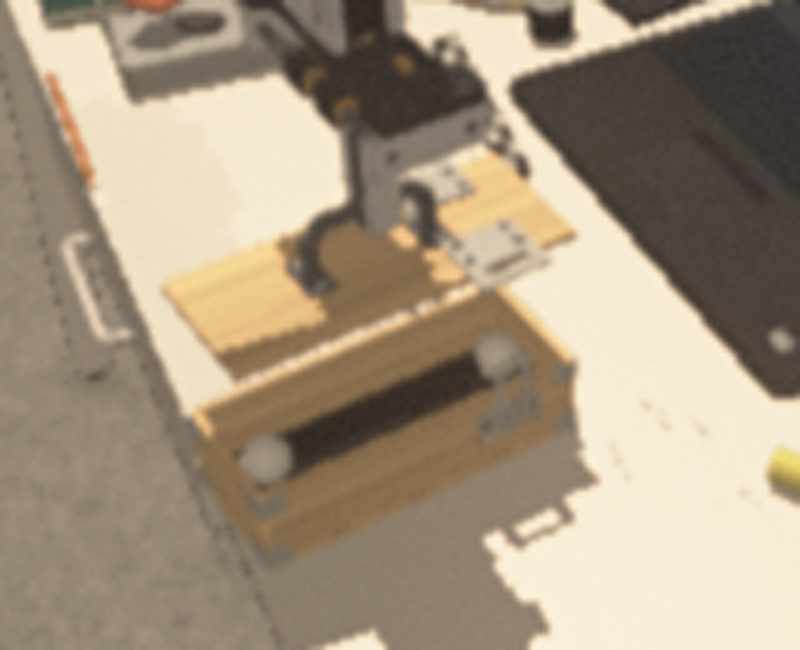

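```bash
python3 - <<'E'
from h import *
o=robot.get_obs(); s=cams.snapshot("top"); cv2.imwrite("pics/t9.png",s["pixels"][:,:,::-1])
print(ray(s,[[118,185],[174,187],[115,255],[115,205],[150,272]],0.0))
print(move(o,[.482,.36,.16],down(4)))
E
```

```text
[[0.66132176 0.50620352 0.        ]
 [0.64809379 0.3054259  0.        ]
 [0.41306494 0.51858949 0.        ]
 [0.59004843 0.5174528  0.        ]
 [0.35025068 0.39501626 0.        ]]
(array([  6.64, -28.95,   3.35]), array([-0.  , -0.  ,  5.64]))
```

View pics/t9.png

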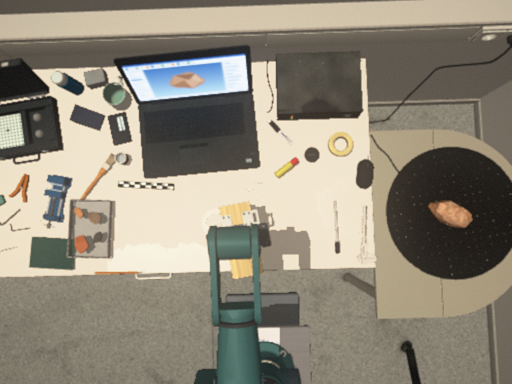

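Call:
arm_command --plan '[0.4,-1.6,-0.5,0,0,0,1,0.8,-3.3,0,0,0,0,1,0.9,-4,0,0,0,0,1,0.9,-4,0,0,0,0,1,0.9,-4,0,0,0,0,1,0.9,-4,0,0,0,0,1,0.9,-4,0,0,0,0,1,0.9,-4,0,0,0,5.6,1]'

```text
time: 17.18
tool_pos: [0.4809, 0.3619, 0.1978]
ee_rot: [3.142, 0.001, 0.069]
wrist_force: [-0.4, 0.3, -2.4]
width: 0.0109
```

Call:
arm_command --plan '[0,0,2,0,0,0,1,0,0,3,0,0,0,1,0,0,3,0,0,0,1,0,0,3,0,0,0,1,0,0,2,0,0,0,1,0,0,1,0,0,0,1,0,0,0,0,0,0,1]'

```text
time: 18.05
tool_pos: [0.481, 0.3597, 0.0576]
ee_rot: [3.141, 0.002, 0.071]
wrist_force: [0.3, -0.2, -2.6]
width: 0.0106
```

```bash
python3 - <<'E'
from h import *
o=robot.get_obs(); print(o["time"],o["tool_pos"],np.degrees(o["ee_rot"]),o["width"],o["wrist_force"],o["wrist_torque"])
s=cams.snapshot("wrist"); cv2.imwrite("pics/w10.png",s["pixels"][:,:,::-1])
s=cams.snapshot("scene"); crop(s["pixels"],110,90,270,220,5,"s10.png")
E
```

```text
18.05 [0.48095212 0.35971743 0.05757586] [1.79962237e+02 1.05552478e-01 4.07378384e+00] 0.010611841018396436 [ 0.25435045 -0.1697968  -2.57255702] [-0.00698109  0.13358281  0.01978647]
```

View pics/w10.png

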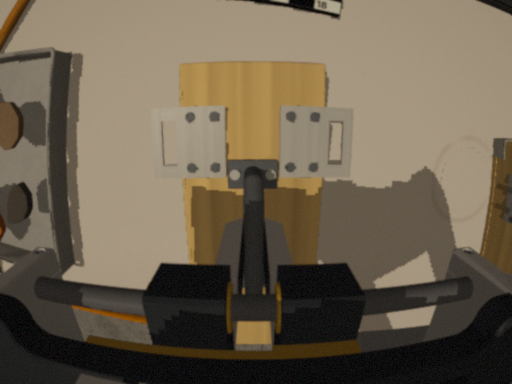

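View pics/s10.png

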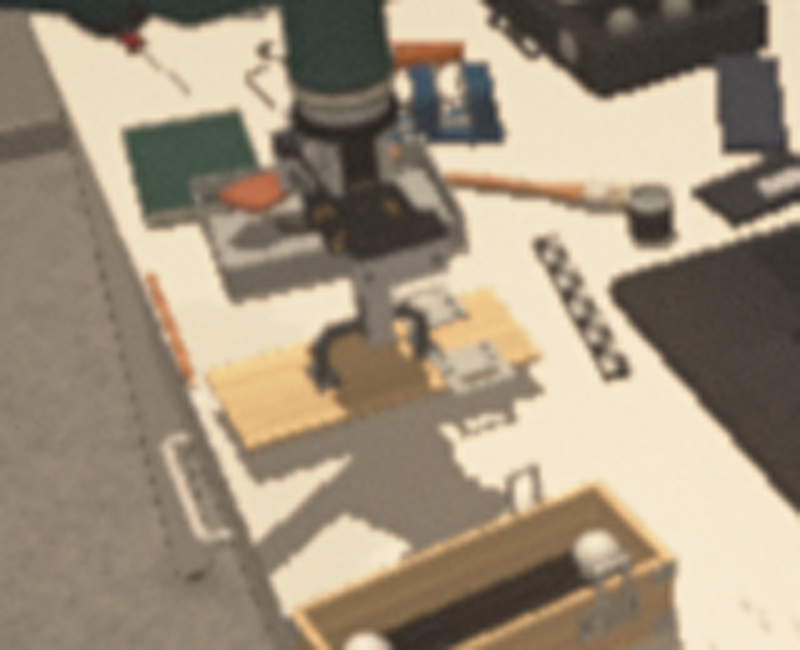

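Call:
arm_command --plan '[0,0,1,0,0,0,1,0,0,0.8,0,0,0,1,0,0,0.2,0,0,0,1,0,0,0,0,0,0,1]'

```text
time: 18.65
tool_pos: [0.4816, 0.3593, 0.0381]
ee_rot: [3.141, 0.001, 0.07]
wrist_force: [0.4, -0.4, -2.2]
width: 0.0109
```

Call:
arm_command --plan '[0,0,0.1,0,0,0,1,0,0,0.1,0,0,0,1,0,0,0,0,0,0,1]'

```text
time: 19.02
tool_pos: [0.4817, 0.3594, 0.0365]
ee_rot: [-3.142, -0.0, 0.071]
wrist_force: [-0.1, 0.1, -2.0]
width: 0.011
```

Call:
arm_command --plan '[0,0,0.1,0,0,0,1,0,0,0,0,0,0,1]'

```text
time: 19.27
tool_pos: [0.4817, 0.3595, 0.0355]
ee_rot: [-3.141, -0.0, 0.071]
wrist_force: [0.8, 0.4, -2.2]
width: 0.011
```

Call:
arm_command --plan '[0,0,0.1,0,0,0,1,0,0,0,0,0,0,1]'

```text
time: 19.52
tool_pos: [0.4818, 0.3599, 0.0349]
ee_rot: [-3.141, -0.0, 0.071]
wrist_force: [-1.7, 1.5, 0.2]
width: 0.011
```

Call:
arm_command --plan '[0,0,0,0,0,0,0.8,0,0,0,0,0,0,0.6,0,0,0,0,0,0,0.5,0,0,0,0,0,0,0.5,0,0,-1,0,0,0,0.5,0,0,-3,0,0,0,0.5,0,0,-4,0,0,0,0.5,0,0,-4,0,0,0,0.5]'

```text
time: 20.52
tool_pos: [0.4817, 0.3594, 0.1564]
ee_rot: [-3.141, -0.001, 0.071]
wrist_force: [0.7, 1.1, 0.4]
width: 0.0466
```

```bash
python3 - <<'E'
from h import *
o=robot.get_obs(); print(o["time"],o["tool_pos"],np.degrees(o["ee_rot"]),o["width"],o["wrist_force"],o["wrist_torque"])
s=cams.snapshot("wrist"); cv2.imwrite("pics/w11.png",s["pixels"][:,:,::-1])
s=cams.snapshot("scene"); crop(s["pixels"],110,90,270,220,5,"s11.png")
print(move(o,[.461,.0625,.20],down(9.7)))
E
```

```text
20.525 [0.48171149 0.35938848 0.15639587] [-1.79982633e+02 -3.37550613e-02  4.04508138e+00] 0.046588881040913806 [0.6957753  1.07173841 0.37188478] [-0.00658086  0.12384257 -0.00921203]
(array([-4.16, 29.47, -4.37]), array([-0.02, -0.03, -5.65]))
```

View pics/w11.png

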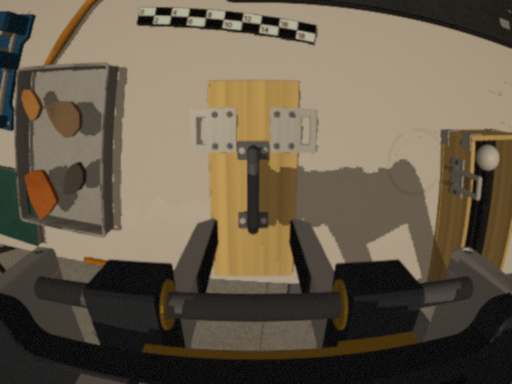

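View pics/s11.png

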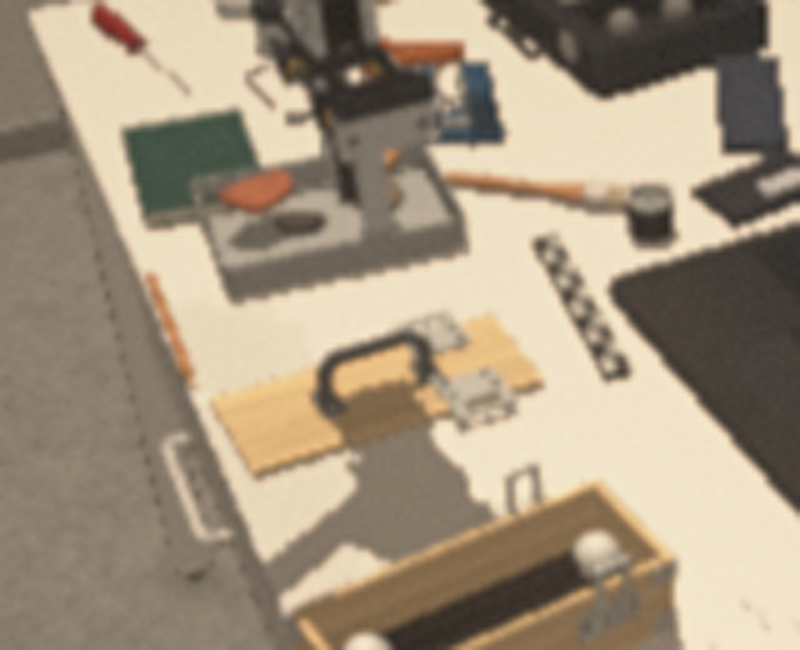

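Lid lies flat on bare desk (wrist view (208–298, 80–275)). On to the bar.

Call:
arm_command --plan '[-0.5,3.7,-0.6,0,0,0,0.6,-0.5,3.7,-0.6,0,0,0,0.6,-0.5,3.7,-0.6,0,0,0,0.6,-0.5,3.7,-0.6,0,0,0,0.6,-0.5,3.7,-0.6,0,0,0,0.6,-0.5,3.7,-0.6,0,0,0,0.6,-0.5,3.7,-0.6,0,0,0,0.6,-0.5,3.7,0,0,0,-5.6,0.6]'

```text
time: 21.62
tool_pos: [0.4625, 0.0601, 0.1964]
ee_rot: [3.141, -0.0, 0.171]
wrist_force: [0.1, 0.1, 0.2]
width: 0.0373
```

Call:
arm_command --plan '[0,0,0,0,0,0,0.6,0,0,0,0,0,0,0.6]'

```text
time: 21.88
tool_pos: [0.4625, 0.0617, 0.196]
ee_rot: [-3.141, 0.001, 0.167]
wrist_force: [-1.0, -0.3, -0.0]
width: 0.0375
```

```bash
python3 - <<'E'
from h import *
o=robot.get_obs(); print(o["time"],o["tool_pos"],np.degrees(o["ee_rot"]),o["width"])
s=cams.snapshot("wrist"); im=s["pixels"]; cv2.imwrite("pics/w12.png",im[:,:,::-1])
crop(im,190,60,330,300,2.5,"w12c.png")
hsv=cv2.cvtColor(im,cv2.COLOR_RGB2HSV)
m=((hsv[...,1]<50)&(hsv[...,2]>130)).astype(np.uint8); m[:, :215]=0; m[:,310:]=0; m[290:]=0;m[:60]=0
n,l,st,ce=cv2.connectedComponentsWithStats(m)
for a,b in zip(st,ce):
    if 100<a[4]<20000: print(a,b)
E
```

```text
21.875 [0.46249276 0.06173399 0.19601103] [-1.79952651e+02  3.03482067e-02  9.59464776e+00] 0.03752520995885536
[240  95  21  20 242] [249.23966942 104.51652893]
[243 245  18  18 182] [250.89010989 253.85164835]
```

View pics/w12.png

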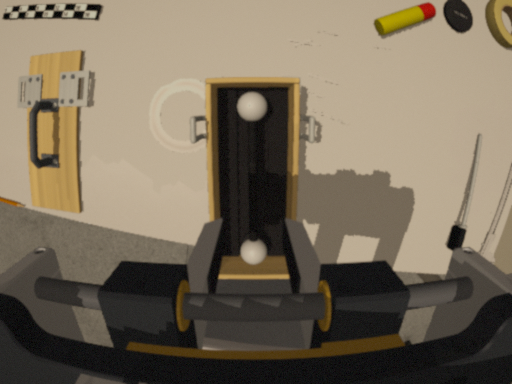

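View pics/w12c.png

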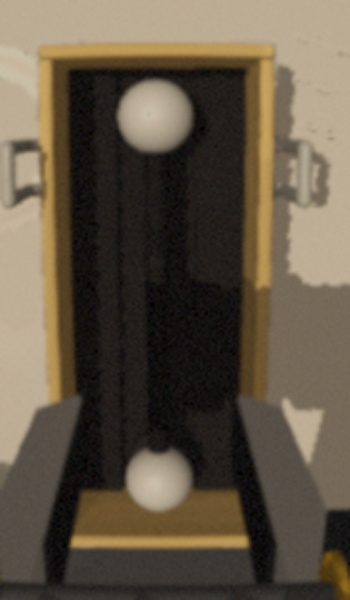

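```bash
python3 - <<'E'
from h import *
o=robot.get_obs(); s=cams.snapshot("wrist"); im=s["pixels"]
g=cv2.cvtColor(im,cv2.COLOR_RGB2GRAY)
for n,b in (("a",(230,85,275,125)),("b",(232,230,275,275))):
    sub=im[b[1]:b[3],b[0]:b[2]]; h=cv2.cvtColor(sub,cv2.COLOR_RGB2HSV)
    m=((h[...,1]<70)&(h[...,2]>75)).astype(np.uint8)
    c=max(cv2.findContours(m,0,2)[0],key=cv2.contourArea); (x,y),r=cv2.minEnclosingCircle(c); print(n,x+b[0],y+b[1],r)
    p=wray(s,o,[[x+b[0],y+b[1]]],.044)[0]; print(p); 
    if n=="a":A=p
    else:B=p
print((A+B)/2,np.linalg.norm(A-B),np.degrees(np.arctan2(*(A-B)[[1,0]])))
T=tool(o); print(o["tool_pos"],((A+B)/2-T[:3,3])@T[:3,:3])
E
```

```text
a 251.65151596069336 105.89393997192383 15.025712966918945
[0.54597031 0.07766189 0.044     ]
b 253.0 250.5 13.238302230834961
[0.37944762 0.04766331 0.044     ]
[0.46270896 0.0626626  0.044     ] 0.16920320045449247 10.212137619134383
[0.46254969 0.06206884 0.19607859] [ 0.00033385 -0.00045299  0.15207879]
```

Call:
arm_command --plan '[0,0,4,0,0,0,0.6,0,0,4,0,0,0,0.6,0,0,3,0,0,0,0.6,0,0,2,0,0,0,0.6,0,0,0,0,0,0,0.6,0,0,0,0,0,0,0.6]'

```text
time: 22.72
tool_pos: [0.4634, 0.0619, 0.0674]
ee_rot: [3.142, -0.001, 0.169]
wrist_force: [-0.7, 0.3, 0.0]
width: 0.0377
```

```bash
python3 - <<'E'
from h import *
o=robot.get_obs(); print(o["time"],o["tool_pos"],np.degrees(o["ee_rot"]),o["width"],o["wrist_force"])
s=cams.snapshot("wrist"); im=s["pixels"]; cv2.imwrite("pics/w13.png",im[:,:,::-1])
E
```

```text
22.725 [0.46337942 0.0619328  0.06736039] [ 1.79996207e+02 -8.19254749e-02  9.69832175e+00] 0.03769706296836713 [-0.67433313  0.2628762   0.03065077]
```

View pics/w13.png

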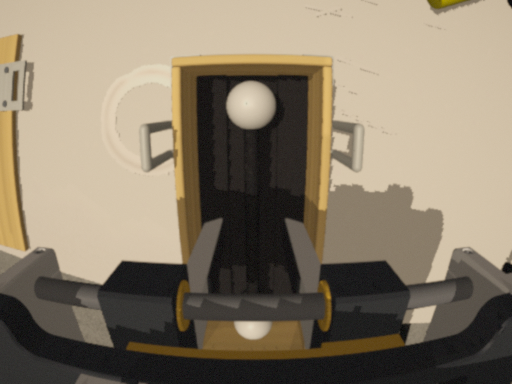

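Call:
arm_command --plan '[0,0,2,0,0,0,0.6,0,0,1,0,0,0,0.6,0,0,0.4,0,0,0,0.6,0,0,0,0,0,0,0.6,0,0,0,0,0,0,0.8,0,0,0,0,0,0,1,0,0,0,0,0,0,1,0,0,0,0,0,0,1]'

```text
time: 23.78
tool_pos: [0.4629, 0.0615, 0.0328]
ee_rot: [-3.141, -0.001, 0.168]
wrist_force: [0.5, -0.1, 1.2]
width: 0.0091
```

Call:
arm_command --plan '[0,0,0,0,0,0,1]'

```text
time: 23.9
tool_pos: [0.4629, 0.0615, 0.0327]
ee_rot: [-3.141, -0.001, 0.168]
wrist_force: [-0.4, 0.8, 0.6]
width: 0.009
```

Gripped the rod (9 mm). Lifting.

Call:
arm_command --plan '[0,0,-0.3,0,0,0,1,0,0,-0.5,0,0,0,1,0,0,-0.8,0,0,0,1,0,0,-1.2,0,0,0,1,0,0,-1.5,0,0,0,1,0,0,-2,0,0,0,1,0,0,-2,0,0,0,1,0,0,-2,0,0,0,1]'

```text
time: 24.9
tool_pos: [0.4629, 0.0613, 0.1373]
ee_rot: [3.141, -0.001, 0.168]
wrist_force: [-0.1, -0.2, -1.8]
width: 0.0089
```

Call:
arm_command --plan '[0,0,-2,0,0,0,1,0,0,0,0,0,0,1]'

```text
time: 25.15
tool_pos: [0.4642, 0.0613, 0.1583]
ee_rot: [3.141, -0.006, 0.168]
wrist_force: [0.1, -0.4, -1.2]
width: 0.009
```

```bash
python3 - <<'E'
from h import *
o=robot.get_obs(); print(o["time"],o["tool_pos"],np.degrees(o["ee_rot"]),o["width"],o["wrist_force"])
s=cams.snapshot("wrist"); im=s["pixels"]; cv2.imwrite("pics/w14.png",im[:,:,::-1])
s=cams.snapshot("scene"); crop(s["pixels"],130,130,290,260,5,"s14.png")
print(move(o,[.48,-.14,.155],down(4)))
E
```

```text
25.15 [0.46422164 0.06134093 0.15833671] [179.95272314  -0.3184232    9.64487171] 0.009018161412911093 [ 0.12463722 -0.43393049 -1.15693317]
(array([-1.82, 20.11,  0.34]), array([ 0.03, -0.32,  5.64]))
```

View pics/w14.png

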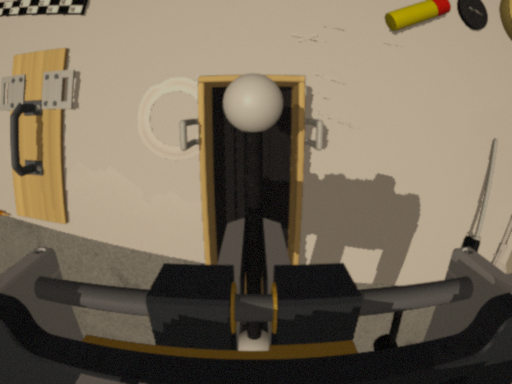

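View pics/s14.png

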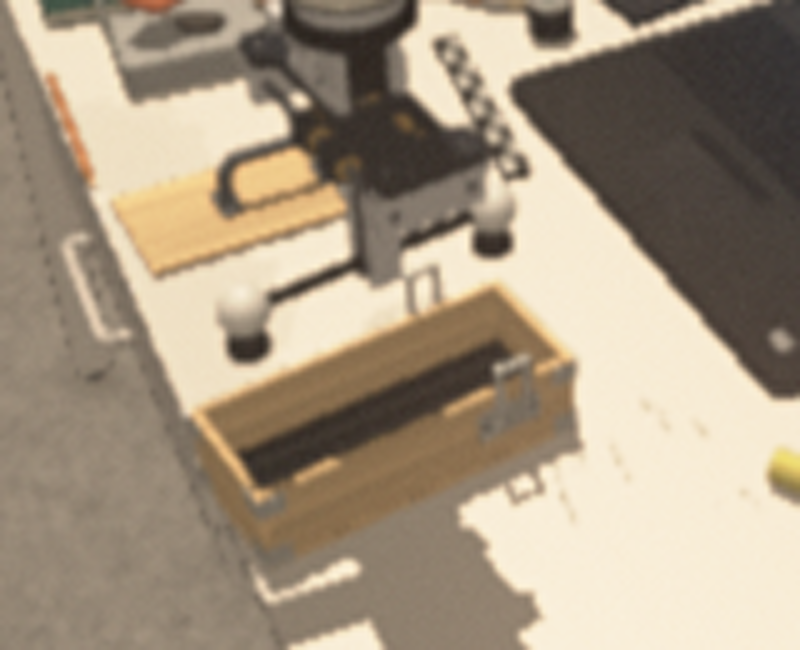

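Call:
arm_command --plan '[-0.2,2,0,0,0,0,1,-0.3,3,0,0,0,0,1,-0.4,4,0,0,0,0,1,-0.4,4,0,0,0,0,1,-0.3,4,0,0,0,0,1,-0.2,3,0,0,0,5.6,1,0,0,0,0,0,0,1]'

```text
time: 26.12
tool_pos: [0.4777, -0.1403, 0.154]
ee_rot: [-3.14, 0.003, 0.068]
wrist_force: [-0.9, 0.9, -1.5]
width: 0.0094
```

Call:
arm_command --plan '[0,0,2,0,0,0,1,0,0,3,0,0,0,1,0,0,3,0,0,0,1,0,0,2,0,0,0,1,0,0,1,0,0,0,1,0,0,0.5,0,0,0,1,0,0,0,0,0,0,1]'

```text
time: 27.0
tool_pos: [0.4787, -0.1386, 0.0407]
ee_rot: [-3.142, -0.0, 0.071]
wrist_force: [0.5, -0.1, -2.0]
width: 0.009
```

```bash
python3 - <<'E'
from h import *
o=robot.get_obs(); print(o["time"],o["tool_pos"],np.degrees(o["ee_rot"]),o["width"],o["wrist_force"])
s=cams.snapshot("wrist"); im=s["pixels"]; cv2.imwrite("pics/w15.png",im[:,:,::-1])
s=cams.snapshot("scene"); crop(s["pixels"],150,150,310,290,5,"s15.png")
E
```

```text
27.0 [ 0.47868014 -0.13864825  0.0407224 ] [-1.79997506e+02 -1.94037704e-02  4.07591341e+00] 0.009011948098369221 [ 0.50807886 -0.05327633 -2.00982646]
```

View pics/w15.png

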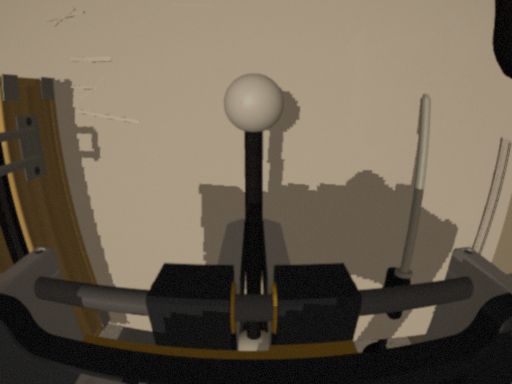

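View pics/s15.png

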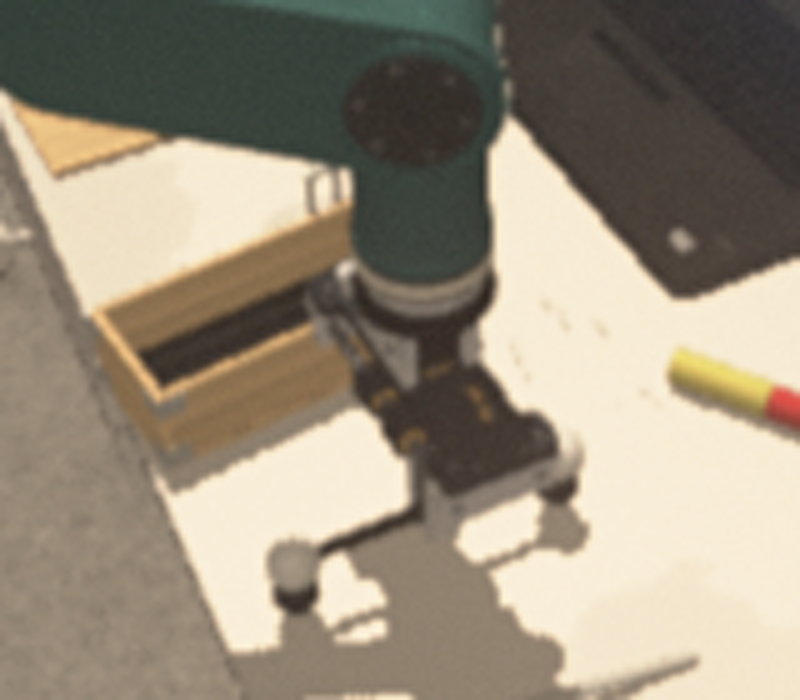

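Call:
arm_command --plan '[0,0,1,0,0,0,1,0,0,0.5,0,0,0,1,0,0,0.2,0,0,0,1,0,0,0,0,0,0,1]'

```text
time: 27.6
tool_pos: [0.4783, -0.1388, 0.0232]
ee_rot: [-3.141, 0.0, 0.071]
wrist_force: [-1.1, -0.7, -2.5]
width: 0.0094
```

Call:
arm_command --plan '[0,0,0.1,0,0,0,1,0,0,0.1,0,0,0,1,0,0,0,0,0,0,1]'

```text
time: 27.98
tool_pos: [0.4785, -0.1389, 0.0214]
ee_rot: [-3.142, -0.0, 0.071]
wrist_force: [-0.2, 0.0, -1.8]
width: 0.009
```

Call:
arm_command --plan '[0,0,0.1,0,0,0,1,0,0,0,0,0,0,1]'

```text
time: 28.22
tool_pos: [0.4787, -0.1389, 0.0208]
ee_rot: [3.141, -0.0, 0.071]
wrist_force: [-0.8, -0.4, -0.5]
width: 0.0091
```

Call:
arm_command --plan '[0,0,0.05,0,0,0,1,0,0,0,0,0,0,0.85,0,0,0,0,0,0,0.7,0,0,0,0,0,0,0.6,0,0,0,0,0,0,0.6]'

```text
time: 28.85
tool_pos: [0.4785, -0.1389, 0.0199]
ee_rot: [-3.142, 0.0, 0.071]
wrist_force: [-1.2, -0.5, -0.6]
width: 0.0371
```

Call:
arm_command --plan '[0,0,-0.5,0,0,0,0.6,0,0,-2,0,0,0,0.6,0,0,-4,0,0,0,0.6,0,0,-4,0,0,0,0.6,0,0,-4,0,0,0,0.6,0,0,-4,0,0,0,0.6,0,0,0,0,0,0,0.6]'

```text
time: 29.72
tool_pos: [0.4805, -0.1397, 0.2095]
ee_rot: [3.138, -0.008, 0.071]
wrist_force: [1.1, 0.3, 0.1]
width: 0.0375
```

```bash
python3 - <<'E'
from h import *
o=robot.get_obs(); print(o["time"],o["tool_pos"],np.degrees(o["ee_rot"]),o["width"],o["wrist_force"])
s=cams.snapshot("wrist"); im=s["pixels"]; cv2.imwrite("pics/w16.png",im[:,:,::-1])
s=cams.snapshot("scene"); crop(s["pixels"],110,110,310,260,4,"s16.png"); crop(s["pixels"],180,190,320,290,5,"s16b.png")
E
```

```text
29.725 [ 0.48047954 -0.13968515  0.20954438] [179.7717224   -0.46418827   4.04626245] 0.03749793600730062 [1.08598194 0.26398649 0.1334666 ]
```

View pics/w16.png

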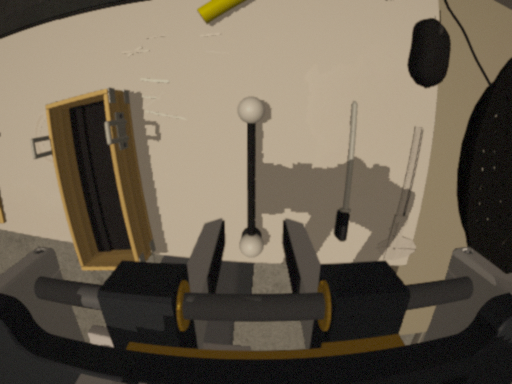

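View pics/s16b.png

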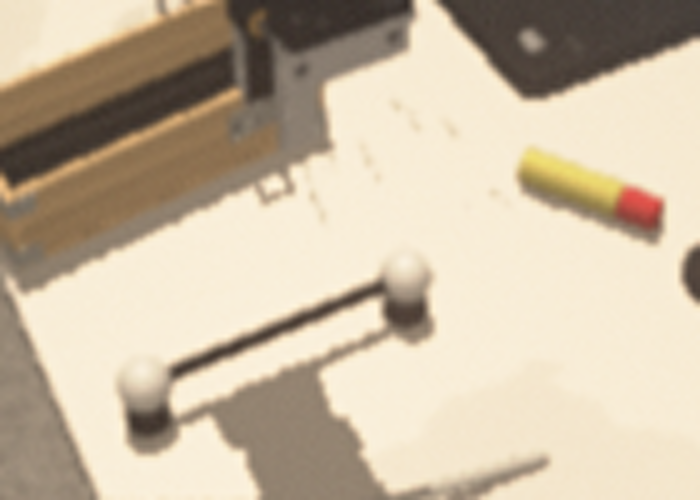

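```bash
python3 - <<'E'
from h import *
s=cams.snapshot("top"); cv2.imwrite("pics/t16.png",s["pixels"][:,:,::-1])
o=robot.get_obs(); w=cams.snapshot("wrist"); crop(w["pixels"],310,80,430,250,4,"w16c.png")
E
```

```text
(no output)
```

View pics/t16.png

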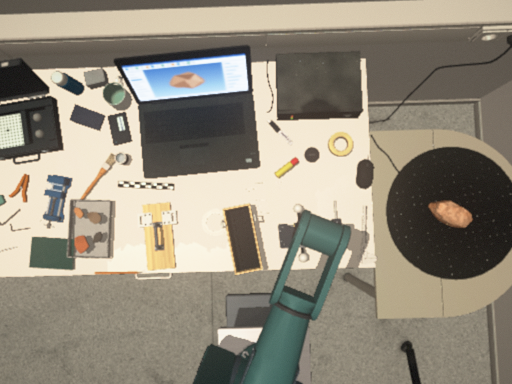

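View pics/w16c.png

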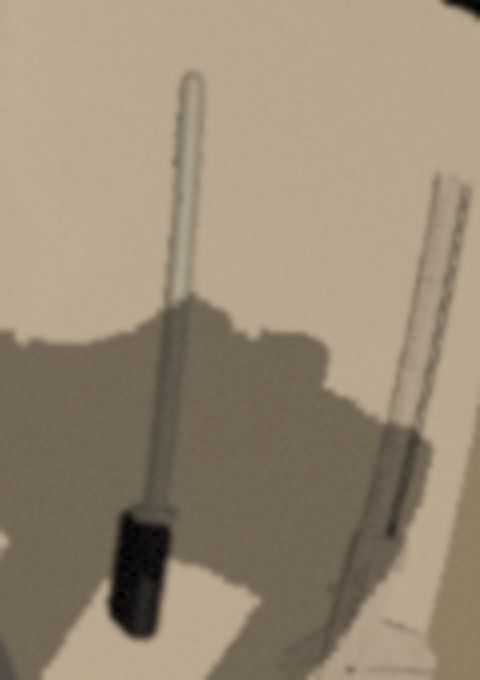

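View pics/s16.png

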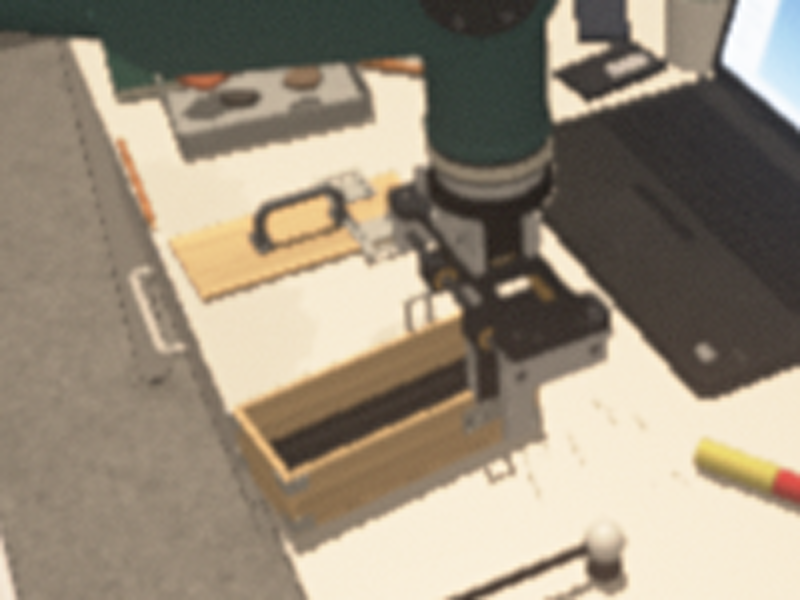

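Everything is down and separate: the lid is left of the case, the bar stands right of it, the pin is further right, and the glue stick, scale bar and mouse are unmoved. Handing in.

```bash
python3 - <<'E'
from h import *
print(close_job())
E
```

```text
the job is handed in; nothing more can be done
None
```

The ball bar is out of its case and the job was handed in at about 30 s of the 72 s allowed. I drew the pin out of the staples and laid it on the desk to the right. I then lifted the lid by its handle and set it down flat to the left of the case. Last, I lifted the bar out by its rod and stood it on its feet between the case and the pin.

- **Last checks:** The final pictures from all three cameras show the lid flat and right way up, the bar upright on both feet, and the pin lying on the desk. All three are apart from each other and from the case, and the glue stick, scale bar and mouse look unmoved. I judged these by eye.
- **Setting down:** The wrist force showed the lid and the bar touching the desk before I released them. The pin was let go an estimated 4 to 5 mm above the desk. It rests on its grip, and I estimate its middle at about 15 mm high, under the 25 mm limit, though I did not measure it.
- **One check that disagreed:** My first measurement of the lid handle was about 6 mm off to the side because the arm was still settling. A closer picture showed this, and I corrected it before gripping.

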